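# Dispense one tin and lay it on the market scale

### The job

Let one tin out of the rail dispenser: twist its black bar handle clockwise (seen from above) right to its stop and keep it there a moment until the first tin has rolled down to the low end of the rails, then let the handle spring back. Pick up that tin and lay it gently, lengthwise along the trough, in the scoop of the weighing scale and let go of it; do not drop it in. Let out only this one tin, and leave the two jars and the mug standing by where they are.

Things in the scene. Friction and masses are not known exactly. Their poses are not given: they have to be found in the camera images.
- dispenser: Fixed steel dispenser: two rails slope down at 0.14 rad to its own -x end over a 345 x 130 mm base plate; grey gearbox, 100 (x) x 90 (y) x 145 mm high, at its -y side, black handle on top. Three tins lie across the rails. Origin: on the table under the rails' middle, z up. Rail tops 75 mm high at the origin, 53 mm at the low end; side walls at y = +-60 mm rise 30 mm above the rails.
- knob_grip (a point): Grip point of the black bar handle, on its vertical axis at dispenser (0, -120, 184) mm. Bar 70 mm long, 16 mm thick, 32 mm tall, from 19 mm below to 13 mm above this point; gearbox top 39 mm below it. Frame turns with the bar: x along it, y across, z up; at home x is the dispenser's x.
- knob (a joint): Handle angle, rad: 0 home, grows clockwise seen from above, hard stop at 1.2. A spring returns it: 0.12 N m at home, 0.24 at the stop. It lowers a gate blade before the first tin and raises one behind it: the tin is freed only beyond about 1.0 rad and rolls down within 1 s; once back home the other two tins roll forward to the gate.
- delivery (a point): Where the centre of the let-out tin rests against the end posts: dispenser (-132, 0, 84) mm, same axes. Rails at y = +-42 mm, 8 mm wide, open between them down to the base plate (top 6 mm), so fingers can reach down there. Two end posts at y = +-46 mm, 18 mm wide, 40 mm above the rails, 74 mm gap between. The next tin then lies about 140 mm away up the rails.
- tin1: The tin to let out, lowest of the three on the rails, at the gate: plain steel, paper band, cylinder 54 mm in diameter, 110 mm long, 0.19 to 0.35 kg. Origin: its centre; y axis along its length, which lies along the dispenser's y; it rolls about y. Starts at dispenser (11, 0, 104) mm.
- tin2: The second, same tin, behind the first; to stay in the dispenser. Origin and axes likewise.
- tin3: The third, same tin, behind the second; to stay in the dispenser. Origin and axes likewise.
- scale: White counter scale, fixed, housing 190 (x) x 170 (y) x 75 mm high, with an open-topped steel scoop 175 (x) x 200 (y) mm on top. Origin: on the table under its middle; z up.
- scoop (a point): Middle of the scoop's bottom line, 100 mm above the table. The scoop is a shallow V trough along this point's y: flanks rise at 0.14 rad to either side in x, to upright rims (33 mm above the bottom line) at x = +-87 mm; end wall 38 mm tall at y = +98 mm, other end open. A tin lying along it rests with its centre 27 mm above this point.
- honey_jar: Bystander: amber jar, 66 mm wide, 110 mm high, behind the gearbox. Origin: centre of its underside.
- jam_jar: Bystander: glass jar, 58 mm wide, 85 mm high, on the other side of the dispenser. Origin: centre of its underside.
- mug: Bystander: white mug, 76 mm wide, 90 mm high, beyond the scale. Origin: centre of its underside.

How it is judged:
By the outcome, as a careful person would: the job done as asked, in the order asked, and still so for the second after the job is handed in, with the robot touching nothing.
It also fails if it takes over 59 s, if anything falls off the work surface, if the arm or the gripper's body presses on something with over 40 N, if the wrist force passes 120 N, or if a joint passes its speed limit or range.

### The arm

A 6-joint arm with a two-finger parallel gripper is mounted at the origin on the work surface. World frame = base frame: x ahead of the robot, y to its left, z up, the work surface at z = 0. Lengths are in m, angles in degrees, forces in N, time in s.
With the tool pointing down it reaches from about 0.375 to 0.9 m from the base axis. Payload 3.1 kg.
Tool frame: the origin (TCP) lies at the very end of the fingers, on their centre line; the grasp point (between the pads) lies bot.grip_point_offset behind it (bot.grip_point_offset is the distance from the TCP to the grasp point, in m); z points along the fingers, y is the line along which they close (so a half turn about z gives the same grasp; the last joint's range is limited). The gripper opens to 87 mm and grips with 3 to 60 N. Pads are 19 mm wide; open, the fingers measure 117 mm over their backs; the gripper's body (75 mm by 190 mm) begins 51 mm behind the grasp point.
Start: joints at [-83.394, 30.224, 82.088, -0, 67.689, -10.227], TCP at [0.181, -0.598, 0.223] pointing down, gripper open.
Joint ranges: [-176.69, 176.69], [-43.24, 126.21], [12.49, 139.97], [-82, 262], [0, 151.66], [-163.58, 163.58]. Speed limits (degrees/s): [159.86, 159.86, 180, 180, 180, 180].

### API

Orientations are given as a 3x3 rotation matrix whose columns are the frame's x, y, z axes.
In Python, from rig import bot, viewer, ticket gives the robot as it stands.
- The arm moves only by the tool servo_tool, never from a script. Its argument "targets" is a list of rows, each an object with "offset": the shift along the tool's x, y, z in m, a list of three; "dr": the turn, a rotation vector about the tool's x, y, z in degrees, a list of three. In form: [{"offset": [x, y, z], "dr": [ax, ay, az]}, ...]. A call has 1 to 20 rows; each row is the pose to reach, as a shift and turn from the pose commanded when the call began, along the tool's axes at that moment; what a row does not reach only later rows make up. A row lasts 1/12 s, in which the tool goes at most 41.7 mm and 7.16 degrees, less where a joint would pass 70% of its speed; a pose out of reach is approached as far as the arm can. A call with a gripper value outside its range is refused whole. "gripper" is the gripper command: -1 is fully open, 1 is shut, values between are in proportion, set as the call begins (left out, the last holds). The fingers move at their own pace and stop on an object; the grip force is fixed at half the most. Time passes only in rows, so rows that repeat a pose let the fingers close. It gives the time, the measured TCP pose, the force, the opening and the grip force at its end, in the units of the state.
- bot.read_state(): the state, without advancing time (a new reading comes with each control period).
- viewer.capture(name): name is "side" or "top" or "wrist"; returns a dict with "color" (420x560x3 uint8, red, green, blue), "camera_matrix" (3x3 intrinsics, pixels), "R" (3x3) and "t" (3): a world point X has camera coordinates R X + t. Camera axes: x right, y down, z forward; pixel columns grow to the right and rows downward; lengths in m; the calibration is good to about 2 mm. A picture is of the moment at which its call begins. There is no depth.
- ticket.hand_in(): hands the job in; it is judged then, once.
The state is a dict: "time_s": time; "joint_positions": joint angles; "qvel": joint speeds; "tau": joint torques, N m; "position": TCP position; "tcp_rot": TCP orientation; "force": force on the tool from outside, world axes, zero at the start; "moment": the same for the moment, N m; "opening": opening from 0.0 (shut) to 1.0 (fully open); "grasp_force": force on a finger pad.
Only numpy, scipy, OpenCV 4.12 (cv2) and the standard library are available. Lean on these libraries where they do the work, as an engineer would, in place of code of your own. Each camera call takes 0.05 s, during which the arm holds its last target. There are 200 camera calls.

## Working session

There is one attempt and no reset: what is moved stays moved. The work goes in short steps, Python scripts to look and compute and a tool call to move; the robot and the scene stay as the last step left them, time stands still between calls to the robot, and variables do not carry over. Pictures are saved under pics/ and viewed, at most 10 in all, crops included, and the job is handed in when it is done.

Besides the shell and the picture viewer there is one more tool, called after "Call:" by a JSON object that holds its "fn" and its "kwargs". servo_tool: Moves the arm, as the interface text tells. Its arguments: {"type":"object","properties":{"targets":{"type":"array"},"gripper":{"type":"number"}},"required":["targets"]}

```bash
mkdir -p pics; python3 - <<'E'
from rig import bot,viewer
import cv2,numpy as np
for n in("top","side"):
    c=viewer.capture(n); cv2.imwrite(f"pics/{n}0.png",c["color"][:,:,::-1])
    np.savez(f"pics/{n}0.npz",**c)
    print(n,c["camera_matrix"].round(1).tolist(),c["R"].round(3).tolist(),c["t"].round(3).tolist())
s=bot.read_state();print(s["time_s"],s["position"],np.round(s["tcp_rot"],3),bot.grip_point_offset)
E
```

```text
top [[439.0, 0.0, 282.6], [0.0, 439.0, 214.3], [0.0, 0.0, 1.0]] [[-0.023, -0.999, -0.031], [-0.996, 0.026, -0.082], [0.083, 0.029, -0.996]] [0.028, 0.606, 1.236]
side [[427.8, 0.0, 279.0], [0.0, 427.8, 214.6], [0.0, 0.0, 1.0]] [[-0.921, -0.389, -0.006], [-0.29, 0.696, -0.657], [0.26, -0.603, -0.754]] [0.53, 0.25, 1.039]
0.1 [ 0.18095463 -0.59755336  0.22165217] [[ 0.957  0.29  -0.   ]
 [ 0.29  -0.957  0.002]
 [ 0.    -0.002 -1.   ]] 0.0187
```

View pics/top0.png

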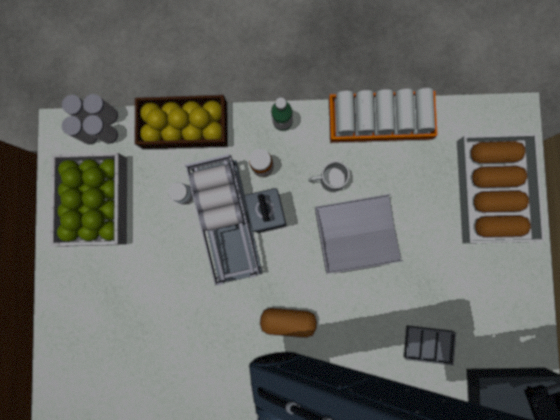

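View pics/side0.png

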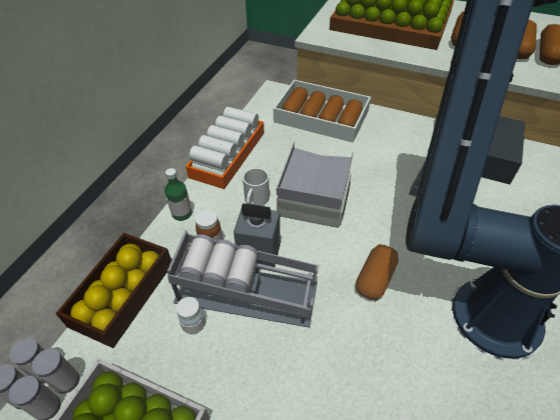

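The top view shows the dispenser at about (225,218), with its low end at the bottom near (238,275). The handle is at (264,207), the scale's scoop at (358,233), and the jars at (180,192) and (261,162). In the side view the handle is at (257,211) and the scoop at (315,180). I'll enlarge both views.

```bash
cat > h.py <<'E'
import numpy as np,cv2
from rig import bot,viewer
def ray(c,uv):
    d=c["R"].T@np.linalg.solve(c["camera_matrix"],[uv[0],uv[1],1.]); return -c["R"].T@c["t"],d/np.linalg.norm(d)
def plane(c,uv,z):
    o,d=ray(c,uv); return o+d*(z-o[2])/d[2]
def tri(*obs):
    A=0;b=0;L=[]
    for c,uv in obs:
        o,d=ray(c,uv);P=np.eye(3)-np.outer(d,d);A=A+P;b=b+P@o;L.append((P,o))
    X=np.linalg.solve(A,b); return X.round(4),[round(1e3*np.linalg.norm(P@(X-o)),1) for P,o in L]
def proj(c,X):
    p=c["camera_matrix"]@(c["R"]@np.asarray(X)+c["t"]); return p[:2]/p[2]
def load(f): return dict(np.load(f))
E
python3 - <<'E'
import cv2,numpy as np
from h import *
t=load("pics/top0.npz")["color"][:,:,::-1];s=load("pics/side0.npz")["color"][:,:,::-1]
a=cv2.resize(t[145:295,175:415],None,fx=3.3,fy=3.3,interpolation=cv2.INTER_CUBIC)
cv2.imwrite("pics/a.png",a)
b=cv2.resize(s[140:335,160:365],None,fx=3,fy=3,interpolation=cv2.INTER_CUBIC)
cv2.imwrite("pics/b.png",b)
for n,im,(x0,x1,y0,y1) in(("top",t,(245,290,185,235)),("side",s,(230,285,195,225))):
    g=im.max(2)[y0:y1,x0:x1];m=(g<45).astype(np.uint8)
    k,l,st,ce=cv2.connectedComponentsWithStats(m)
    for i in range(1,k):
        if st[i,4]>15: 
            print(n,st[i]+[x0,y0,0,0,0],ce[i]+[x0,y0],cv2.minAreaRect(np.argwhere(l==i)[:,::-1].astype(np.float32)))
E
```

```text
top [258 194  12  27 182] [263.99450549 207.26923077] ((19.382354736328125, 22.0294132232666), (26.92145538330078, 8.48874568939209), 75.96376037597656)
side [242 205  28  16 309] [255.76699029 211.36893204] ((25.378379821777344, 17.22972869873047), (28.44102668762207, 13.1519193649292), 9.462322235107422)
```

View pics/a.png

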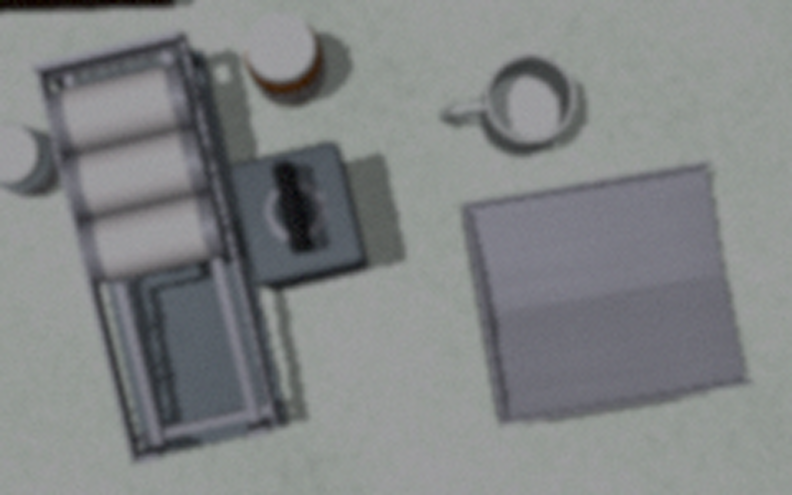

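View pics/b.png

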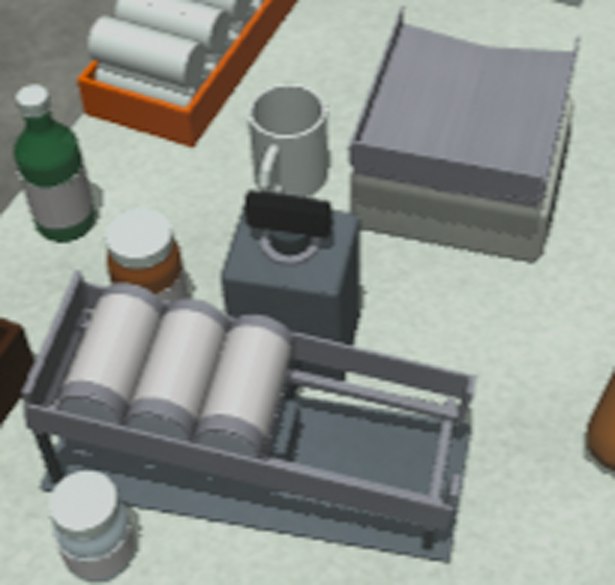

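Top crop: the scoop rim corners are at (463,205), (712,165), (748,381) and (500,421). The valley line runs from (497,312) to (727,280), and the end wall is on the left (world +y). The handle is in line with the dispenser, and the low end with its posts faces the robot. Side crop: the same rim corners are at (350,148), (402,10), (578,40) and (548,178).

```bash
python3 - <<'E'
from h import *
T=load("pics/top0.npz");S=load("pics/side0.npz")
a=lambda x,y:(175+(x+.5)/3.3-.5,145+(y+.5)/3.3-.5); b=lambda x,y:(160+(x+.5)/3-.5,140+(y+.5)/3-.5)
print("handle",tri((T,(264,207.3)),(S,(255.8,211.4))))
C=[tri((T,a(*p)),(S,b(*q))) for p,q in (((463,205),(350,148)),((712,165),(402,10)),((748,381),(578,40)),((500,421),(548,178)))]
for c in C: print(c)
P=np.array([c[0] for c in C]);print("scoop mid",P.mean(0)); 
print("yaw",[np.degrees(np.arctan2(-(v)[0],v[1])) for v in(P[0]-P[1],P[3]-P[2])],[np.degrees(np.arctan2(v[1],v[0])) for v in(P[0]-P[3],P[1]-P[2])])
D=[tri((T,a(*p)),(S,b(*q))) for p,q in (((40,68),(27,400)),((185,36),(79,275)),((290,415),(474,378)),((133,455),(452,510)))]
for c in D: print(c)
P=np.array([c[0] for c in D]);print([np.degrees(np.arctan2(v[1],v[0])) for v in(P[0]-P[3],P[1]-P[2])],P.mean(0))
h=cv2
# handle bar direction in the top view
p1=plane(T,(258+4,194),.197)
for th in(0,):
  m=((T["color"].max(2)<45)[190:225,250:280]);q=np.argwhere(m)[:,::-1]+[250,190]
  w=np.array([plane(T,x,.190)[:2] for x in q]);e,v=np.linalg.eigh(np.cov(w.T));print("bar yaw",np.degrees(np.arctan2(v[1,1],v[0,1])),w.mean(0),np.sqrt(e*12))
E
```

```text
handle (array([0.6117, 0.0553, 0.1811]), [np.float64(0.4), np.float64(0.4)])
(array([ 0.6143, -0.0751,  0.1341]), [np.float64(0.3), np.float64(0.3)])
(array([ 0.642 , -0.273 ,  0.1318]), [np.float64(0.5), np.float64(0.5)])
(array([ 0.4695, -0.2936,  0.1335]), [np.float64(1.1), np.float64(1.1)])
(array([ 0.4416, -0.0991,  0.1424]), [np.float64(2.7), np.float64(2.7)])
scoop mid [ 0.54185 -0.1852   0.13545]
yaw [np.float64(7.9679066670717384), np.float64(8.163092579105614)] [np.float64(7.911683294023454), np.float64(6.8100277314506314)]
(array([0.7351, 0.263 , 0.1332]), [np.float64(0.1), np.float64(0.1)])
(array([0.7582, 0.145 , 0.1372]), [np.float64(1.4), np.float64(1.4)])
(array([0.4454, 0.0701, 0.0659]), [np.float64(4.0), np.float64(4.0)])
(array([0.4171, 0.1994, 0.0819]), [np.float64(3.0), np.float64(3.0)])
[np.float64(11.309932474020217), np.float64(13.465940087855472)] [0.58895  0.169375 0.10455 ]
bar yaw -166.40909141157246 [0.61130031 0.05484622] [0.01820876 0.06324055]
```

```bash
cat >> h.py <<'E'
from scipy.spatial.transform import Rotation as Ro
def down(yaw):
    c,s=np.cos(np.radians(yaw)),np.sin(np.radians(yaw)); return np.array([[c,s,0],[s,-c,0],[0,0,-1.]])
def go(pos,yaw,s=None):
    s=s or bot.read_state();R=np.array(s["tcp_rot"])
    print("t",round(s["time_s"],2),"offset",(R.T@(np.array(pos)-s["position"])).round(4).tolist(),"dr",np.degrees(Ro.from_matrix(R.T@down(yaw)).as_rotvec()).round(2).tolist())
E
python3 -c "
from h import *
go([.6115,.055,.29],13.4)"
```

```text
t 0.1 offset [0.6011, -0.5, -0.0672] dr [-0.11, -0.02, 3.44]
```

Call:
{"fn": "servo_tool", "kwargs": {"targets": [{"offset": [0.02,-0.017,-0.01],"dr": [0,0,0]},{"offset": [0.601,-0.5,-0.067],"dr": [-0.1,0,3.4]},{"offset": [0.601,-0.5,-0.067],"dr": [-0.1,0,3.4]},{"offset": [0.601,-0.5,-0.067],"dr": [-0.1,0,3.4]},{"offset": [0.601,-0.5,-0.067],"dr": [-0.1,0,3.4]},{"offset": [0.601,-0.5,-0.067],"dr": [-0.1,0,3.4]},{"offset": [0.601,-0.5,-0.067],"dr": [-0.1,0,3.4]},{"offset": [0.601,-0.5,-0.067],"dr": [-0.1,0,3.4]},{"offset": [0.601,-0.5,-0.067],"dr": [-0.1,0,3.4]},{"offset": [0.601,-0.5,-0.067],"dr": [-0.1,0,3.4]},{"offset": [0.601,-0.5,-0.067],"dr": [-0.1,0,3.4]},{"offset": [0.601,-0.5,-0.067],"dr": [-0.1,0,3.4]},{"offset": [0.601,-0.5,-0.067],"dr": [-0.1,0,3.4]},{"offset": [0.601,-0.5,-0.067],"dr": [-0.1,0,3.4]},{"offset": [0.601,-0.5,-0.067],"dr": [-0.1,0,3.4]},{"offset": [0.601,-0.5,-0.067],"dr": [-0.1,0,3.4]},{"offset": [0.601,-0.5,-0.067],"dr": [-0.1,0,3.4]},{"offset": [0.601,-0.5,-0.067],"dr": [-0.1,0,3.4]},{"offset": [0.601,-0.5,-0.067],"dr": [-0.1,0,3.4]},{"offset": [0.601,-0.5,-0.067],"dr": [-0.1,0,3.4]}]}}

```text
time_s: 1.77
position: [0.6144, 0.06, 0.2896]
tcp_rot: [[0.971, 0.237, 0.004], [0.237, -0.971, 0.001], [0.004, -0.0, -1.0]]
force: [-0.0, -1.4, 1.5]
opening: 1.004
grasp_force: 0.0
```

```bash
python3 - <<'E'
from h import *
c=viewer.capture("wrist");np.savez("pics/w1.npz",**c);cv2.imwrite("pics/w1.png",c["color"][:,:,::-1])
s=bot.read_state();print(s["position"],s["joint_positions"])
print("handle proj",proj(c,[.6115,.055,.19]), "cam", (-c["R"].T@c["t"]).round(3))
E
```

```text
[0.61347229 0.05867985 0.2892477 ] [-4.91355123e+00  2.57289773e+01  7.88782366e+01  1.87775910e-03
  7.52674825e+01  7.13528176e+01]
handle proj [285.18552463 216.93617559] cam [0.69  0.079 0.452]
```

View pics/w1.png

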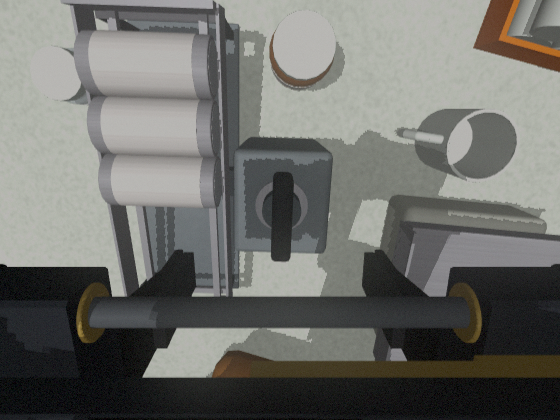

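The wrist view shows the bar handle from (284,172) to (281,262), just ahead of the fingers. The jars are at (302,45) and (58,72), and all three tins are held at the gate. Next I measure the bar in this view.

```bash
python3 - <<'E'
from h import *
c=load("pics/w1.npz");T=load("pics/top0.npz")
m=(c["color"].max(2)<48)[165:270,262:305].astype(np.uint8)
k,l,st,ce=cv2.connectedComponentsWithStats(m);i=1+st[1:,4].argmax();print(st[i],ce[i]+[262,165])
q=np.argwhere(l==i)[:,::-1]+[262,165]
w=np.array([plane(c,x,.187)[:2] for x in q]);e,v=np.linalg.eigh(np.cov(w.T));print("yaw",np.degrees(np.arctan2(v[1,1],v[0,1])),w.mean(0),np.sqrt(e*12))
print(tri((c,ce[i]+[262,165]),(T,(264,207.3)),(load("pics/side0.npz"),(255.8,211.4))))
go([.6115,.0555,.168],13.4);s=bot.read_state()
E
```

```text
[   3    7   34   78 1426] [281.71037868 206.57643759]
yaw -168.08930261586613 [0.61805999 0.05945064] [0.01685697 0.05742496]
(array([0.6134, 0.0562, 0.1787]), [np.float64(3.7), np.float64(1.2), np.float64(2.7)])
t 1.82 offset [-0.0029, 0.0025, 0.1212] dr [0.04, -0.12, 0.33]
```

```bash
python3 - <<'E'
from h import *
c=load("pics/w1.npz");g=c["color"].max(2).astype(int)
for r in(176,182,240,246,252): print(r,g[r,266:300].tolist())
print(g[164:182,283].tolist(),g[250:270,281].tolist())
E
```

```text
176 [78, 81, 78, 78, 75, 79, 74, 51, 41, 36, 41, 31, 41, 40, 37, 38, 35, 36, 37, 31, 31, 37, 37, 33, 41, 39, 49, 80, 78, 81, 82, 81, 81, 79]
182 [80, 75, 70, 78, 82, 91, 91, 44, 29, 34, 39, 39, 37, 39, 42, 39, 39, 36, 39, 41, 38, 37, 35, 38, 41, 38, 44, 53, 79, 79, 77, 83, 77, 80]
240 [118, 120, 121, 120, 122, 60, 45, 45, 43, 51, 43, 49, 46, 47, 45, 39, 49, 45, 49, 49, 45, 46, 46, 48, 47, 99, 117, 94, 95, 95, 97, 97, 90, 118]
246 [119, 121, 119, 116, 120, 52, 49, 54, 47, 50, 47, 47, 47, 51, 46, 47, 51, 46, 50, 47, 50, 49, 46, 50, 52, 116, 117, 117, 122, 120, 119, 119, 119, 120]
252 [161, 155, 154, 155, 146, 57, 46, 46, 54, 53, 50, 52, 55, 49, 54, 53, 47, 55, 51, 53, 48, 47, 48, 49, 69, 124, 129, 129, 131, 128, 130, 131, 122, 121]
[81, 80, 78, 79, 83, 79, 80, 72, 40, 29, 34, 41, 36, 39, 32, 39, 38, 43] [52, 51, 53, 54, 48, 54, 55, 50, 56, 57, 55, 111, 166, 180, 180, 179, 179, 179, 175, 179]
```

```bash
python3 - <<'E'
from h import *
c=load("pics/w1.npz");print(c["camera_matrix"][0,0])
A=[plane(c,p,.197) for p in((282.9,171.5),(280.3,260.7))]
print(A,np.linalg.norm(A[0]-A[1]),np.mean(A,0),np.degrees(np.arctan2(*(A[0]-A[1])[1::-1])))
print(np.ptp([plane(c,(x,246),.197)[1] for x in (270.5,290.5)]))
go([.6135,.057,.168],13)
E
```

```text
345.01604367269823
[array([0.64757931, 0.06590555, 0.197     ]), array([0.57687768, 0.05052187, 0.197     ])] 0.07235591229628759 [0.61222849 0.05821371 0.197     ] 12.275419552688188
0.01542417638054492
t 1.82 offset [-0.0006, 0.0016, 0.1212] dr [0.04, -0.12, 0.73]
```

Call:
{"fn": "servo_tool", "kwargs": {"targets": [{"offset": [0.001,-0.0018,0.02],"dr": [0,0,0.4]},{"offset": [0.001,-0.0018,0.04],"dr": [0,0,0.4]},{"offset": [0.001,-0.0018,0.06],"dr": [0,0,0.4]},{"offset": [0.001,-0.0018,0.07],"dr": [0,0,0.4]},{"offset": [0.001,-0.0018,0.07],"dr": [0,0,0.4]},{"offset": [0.001,-0.0018,0.07],"dr": [0,0,0.4]}]}}

```text
time_s: 2.32
position: [0.6115, 0.0554, 0.2192]
tcp_rot: [[0.974, 0.224, -0.001], [0.224, -0.974, -0.002], [-0.001, 0.002, -1.0]]
force: [0.5, 0.5, 1.1]
opening: 1.003
grasp_force: 0.0
```

Call:
{"fn": "servo_tool", "kwargs": {"targets": [{"offset": [0.001,-0.0013,0.02],"dr": [0,0,0]},{"offset": [0.001,-0.0013,0.04],"dr": [0,0,0]},{"offset": [0.001,-0.0013,0.053],"dr": [0,0,0]},{"offset": [0.001,-0.0013,0.053],"dr": [0,0,0]},{"offset": [0.001,-0.0013,0.053],"dr": [0,0,0]}]}}

```text
time_s: 2.73
position: [0.6133, 0.0573, 0.1674]
tcp_rot: [[0.974, 0.225, 0.001], [0.225, -0.974, -0.002], [0.001, 0.002, -1.0]]
force: [0.1, 0.4, 0.5]
opening: 0.998
grasp_force: 0.0
```

Call:
{"fn": "servo_tool", "kwargs": {"targets": [{"offset": [0,0,0],"dr": [0,0,0]},{"offset": [0,0,0],"dr": [0,0,0]},{"offset": [0,0,0],"dr": [0,0,0]},{"offset": [0,0,0],"dr": [0,0,0]},{"offset": [0,0,0],"dr": [0,0,0]},{"offset": [0,0,0],"dr": [0,0,0]},{"offset": [0,0,0],"dr": [0,0,0]},{"offset": [0,0,0],"dr": [0,0,0]},{"offset": [0,0,0],"dr": [0,0,0]},{"offset": [0,0,0],"dr": [0,0,0]}], "gripper": 1}}

```text
time_s: 3.57
position: [0.6128, 0.0578, 0.1671]
tcp_rot: [[0.974, 0.225, 0.0], [0.225, -0.974, -0.001], [0.0, 0.001, -1.0]]
force: [-1.9, -2.6, 11.9]
opening: 0.326
grasp_force: 5.5
```

Call:
{"fn": "servo_tool", "kwargs": {"targets": [{"offset": [0,0,0],"dr": [0,0,0]},{"offset": [0,0,0],"dr": [0,0,0]},{"offset": [0,0,0],"dr": [0,0,0]},{"offset": [0,0,0],"dr": [0,0,0]}]}}

```text
time_s: 3.9
position: [0.6135, 0.0573, 0.1674]
tcp_rot: [[0.974, 0.224, 0.002], [0.224, -0.974, -0.002], [0.002, 0.003, -1.0]]
force: [-0.9, -1.9, 6.2]
opening: 0.184
grasp_force: 30.8
```

Call:
{"fn": "servo_tool", "kwargs": {"targets": [{"offset": [0,0,0],"dr": [0,0,2]},{"offset": [0,0,0],"dr": [0,0,6]},{"offset": [0,0,0],"dr": [0,0,10]},{"offset": [0,0,0],"dr": [0,0,14]},{"offset": [0,0,0],"dr": [0,0,18]},{"offset": [0,0,0],"dr": [0,0,22]},{"offset": [0,0,0],"dr": [0,0,26]},{"offset": [0,0,0],"dr": [0,0,30]},{"offset": [0,0,0],"dr": [0,0,34]},{"offset": [0,0,0],"dr": [0,0,38]},{"offset": [0,0,0],"dr": [0,0,42]},{"offset": [0,0,0],"dr": [0,0,46]},{"offset": [0,0,0],"dr": [0,0,50]},{"offset": [0,0,0],"dr": [0,0,54]},{"offset": [0,0,0],"dr": [0,0,58]},{"offset": [0,0,0],"dr": [0,0,62]},{"offset": [0,0,0],"dr": [0,0,65]},{"offset": [0,0,0],"dr": [0,0,67]},{"offset": [0,0,0],"dr": [0,0,69]},{"offset": [0,0,0],"dr": [0,0,70]}]}}

```text
time_s: 5.57
position: [0.612, 0.0537, 0.1674]
tcp_rot: [[0.546, -0.838, -0.001], [-0.838, -0.546, -0.009], [0.007, 0.006, -1.0]]
force: [-4.2, -9.7, 8.3]
opening: 0.184
grasp_force: 32.3
```

```bash
python3 - <<'E'
from h import *
s=bot.read_state();R=np.array(s["tcp_rot"]);print("yaw",np.degrees(np.arctan2(R[1,0],R[0,0])),s["force"],s["moment"],s["joint_positions"][5],s["tau"])
E
```

```text
yaw -56.91324695267394 [-4.22015492 -9.65330748  8.28026969] [-1.40403389  0.6623664   0.28921192] 142.07903320048007 [  5.5957371  -39.97927666 -15.45483291   2.53399171  -0.97523231
   0.25473651]
```

Call:
{"fn": "servo_tool", "kwargs": {"targets": [{"offset": [0,0,0],"dr": [0,0,1.5]},{"offset": [0,0,0],"dr": [0,0,3]},{"offset": [0,0,0],"dr": [0,0,3]},{"offset": [0,0,0],"dr": [0,0,3]},{"offset": [0,0,0],"dr": [0,0,3]},{"offset": [0,0,0],"dr": [0,0,3]},{"offset": [0,0,0],"dr": [0,0,3]},{"offset": [0,0,0],"dr": [0,0,3]},{"offset": [0,0,0],"dr": [0,0,3]},{"offset": [0,0,0],"dr": [0,0,3]},{"offset": [0,0,0],"dr": [0,0,3]},{"offset": [0,0,0],"dr": [0,0,3]}]}}

```text
time_s: 6.57
position: [0.6118, 0.054, 0.1674]
tcp_rot: [[0.504, -0.863, -0.002], [-0.863, -0.504, -0.009], [0.007, 0.006, -1.0]]
force: [-4.8, -8.9, 7.9]
opening: 0.181
grasp_force: 32.1
```

```bash
python3 - <<'E'
from h import *
s=bot.read_state();R=np.array(s["tcp_rot"]);print("yaw",np.degrees(np.arctan2(R[1,0],R[0,0])),s["force"],s["moment"])
c=viewer.capture("top");np.savez("pics/t2.npz",**c)
d=viewer.capture("side")
f=lambda im:cv2.resize(im[140:340,160:360,::-1],None,fx=2,fy=2)
cv2.imwrite("pics/t2.png",np.hstack([f(c["color"]),f(d["color"])]))
E
```

```text
yaw -59.70130136762654 [-4.78779593 -8.93020827  7.88888746] [-1.33264004  0.64218949  0.78281907]
```

View pics/t2.png

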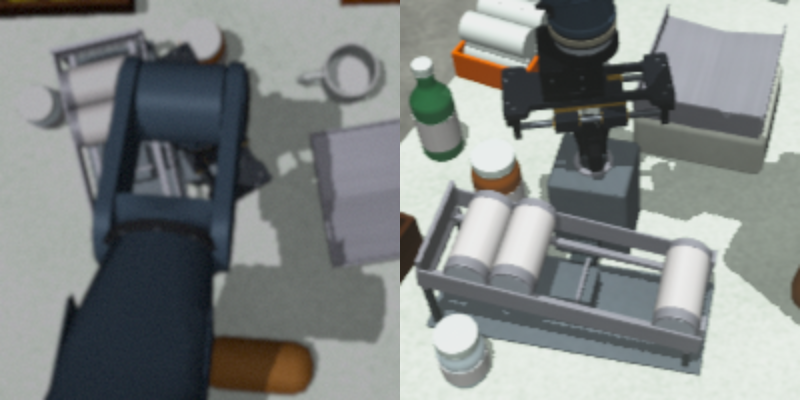

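In the side view (right half), one tin has rolled to the low end at about (685,283) and two are still held back. The moment rose from 0.29 to 0.78 N·m, so the handle is at its stop. I'll turn it back while still gripping it, then release.

Call:
{"fn": "servo_tool", "kwargs": {"targets": [{"offset": [0,0,0],"dr": [0,0,-3]},{"offset": [0,0,0],"dr": [0,0,-7]},{"offset": [0,0,0],"dr": [0,0,-11]},{"offset": [0,0,0],"dr": [0,0,-15]},{"offset": [0,0,0],"dr": [0,0,-19]},{"offset": [0,0,0],"dr": [0,0,-23]},{"offset": [0,0,0],"dr": [0,0,-27]},{"offset": [0,0,0],"dr": [0,0,-31]},{"offset": [0,0,0],"dr": [0,0,-35]},{"offset": [0,0,0],"dr": [0,0,-39]},{"offset": [0,0,0],"dr": [0,0,-43]},{"offset": [0,0,0],"dr": [0,0,-47]},{"offset": [0,0,0],"dr": [0,0,-51]},{"offset": [0,0,0],"dr": [0,0,-55]},{"offset": [0,0,0],"dr": [0,0,-59]},{"offset": [0,0,0],"dr": [0,0,-63]},{"offset": [0,0,0],"dr": [0,0,-67]},{"offset": [0,0,0],"dr": [0,0,-71]},{"offset": [0,0,0],"dr": [0,0,-72.5]},{"offset": [0,0,0],"dr": [0,0,-72.5]}]}}

```text
time_s: 8.33
position: [0.6132, 0.0572, 0.1674]
tcp_rot: [[0.976, 0.216, 0.002], [0.216, -0.976, -0.002], [0.001, 0.002, -1.0]]
force: [-1.3, -1.8, 5.7]
opening: 0.18
grasp_force: 31.1
```

Call:
{"fn": "servo_tool", "kwargs": {"targets": [{"offset": [0,0,0],"dr": [0,0,0]},{"offset": [0,0,0],"dr": [0,0,0]},{"offset": [0,0,0],"dr": [0,0,0]},{"offset": [0,0,0],"dr": [0,0,0]},{"offset": [0,0,0],"dr": [0,0,0]},{"offset": [0,0,0],"dr": [0,0,0]},{"offset": [0,0,0],"dr": [0,0,0]},{"offset": [0,0,-0.03],"dr": [0,0,0]},{"offset": [0,0,-0.06],"dr": [0,0,0]},{"offset": [0,0,-0.09],"dr": [0,0,0]},{"offset": [0,0,-0.1],"dr": [0,0,0]},{"offset": [0,0,-0.1],"dr": [0,0,0]}], "gripper": -1}}

```text
time_s: 9.33
position: [0.6144, 0.0582, 0.2695]
tcp_rot: [[0.976, 0.217, 0.007], [0.217, -0.976, -0.002], [0.006, 0.003, -1.0]]
force: [0.1, -0.0, -0.3]
opening: 0.969
grasp_force: 0.0
```

```bash
python3 - <<'E'
from h import *
S=viewer.capture("side");np.savez("pics/s3.npz",**S)
go([.49,.148,.24],103)
o=np.array([.6125,.0572])+np.array([-np.sin(np.radians(13)),np.cos(np.radians(13))])*.12
c13=np.array([np.cos(np.radians(13)),np.sin(np.radians(13))]);print("origin",o,"delivery",o-.132*c13)
E
```

```text
t 9.38 offset [-0.1005, -0.1145, 0.0267] dr [0.18, 0.01, -90.45]
origin [0.58550587 0.17412441] delivery [0.45688902 0.14443087]
```

Call:
{"fn": "servo_tool", "kwargs": {"targets": [{"offset": [-0.02,-0.018,0],"dr": [0,0,-6]},{"offset": [-0.04,-0.036,0],"dr": [0,0,-12]},{"offset": [-0.06,-0.053,0],"dr": [0,0,-18]},{"offset": [-0.08,-0.07,0],"dr": [0,0,-24]},{"offset": [-0.1,-0.088,0],"dr": [0,0,-30]},{"offset": [-0.118,-0.104,0.01],"dr": [0,0,-36]},{"offset": [-0.128,-0.113,0.02],"dr": [0,0,-42]},{"offset": [-0.1346,-0.118,0.03],"dr": [0,0,-48]},{"offset": [-0.1346,-0.118,0.03],"dr": [0,0,-54]},{"offset": [-0.1346,-0.118,0.03],"dr": [0,0,-60]},{"offset": [-0.1346,-0.118,0.03],"dr": [0,0,-66]},{"offset": [-0.1346,-0.118,0.03],"dr": [0,0,-72]},{"offset": [-0.1346,-0.118,0.03],"dr": [0,0,-78]},{"offset": [-0.1346,-0.118,0.03],"dr": [0,0,-84]},{"offset": [-0.1346,-0.118,0.03],"dr": [0,0,-89]},{"offset": [-0.1346,-0.118,0.03],"dr": [0,0,-90.5]},{"offset": [-0.1346,-0.118,0.03],"dr": [0,0,-90.5]},{"offset": [-0.1346,-0.118,0.03],"dr": [0,0,-90.5]}]}}

```text
time_s: 10.88
position: [0.4543, 0.1438, 0.2346]
tcp_rot: [[-0.225, 0.974, -0.004], [0.974, 0.225, -0.002], [-0.001, -0.004, -1.0]]
force: [0.3, 0.5, -0.2]
opening: 1.003
grasp_force: 0.0
```

```bash
python3 - <<'E'
from h import *
c=viewer.capture("wrist");np.savez("pics/w4.npz",**c)
S=load("pics/s3.npz")
cv2.imwrite("pics/w4.png",np.hstack([c["color"][:,:,::-1][:400],cv2.resize(S["color"][190:330,160:330,::-1],(240,400))[:, :240]]) if 0 else c["color"][:,:,::-1])
X=[.457,.1444,.084];print(proj(c,X),proj(S,X),bot.read_state()["position"])
cv2.imwrite("pics/s3.png",cv2.resize(S["color"][190:330,160:330,::-1],None,fx=4,fy=4,interpolation=cv2.INTER_CUBIC))
E
```

```text
[283.26680908 197.91859024] [301.2253011  283.80547248] [0.45463752 0.14376436 0.23495238]
```

View pics/w4.png

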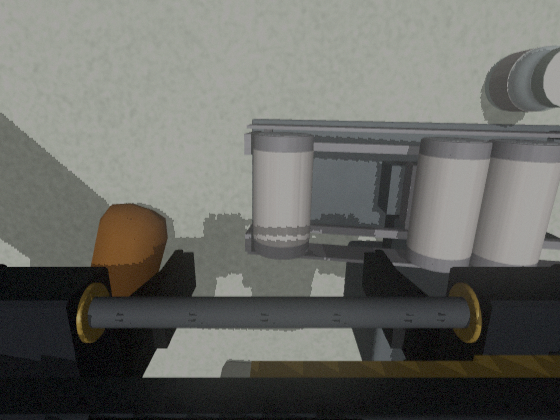

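View pics/s3.png

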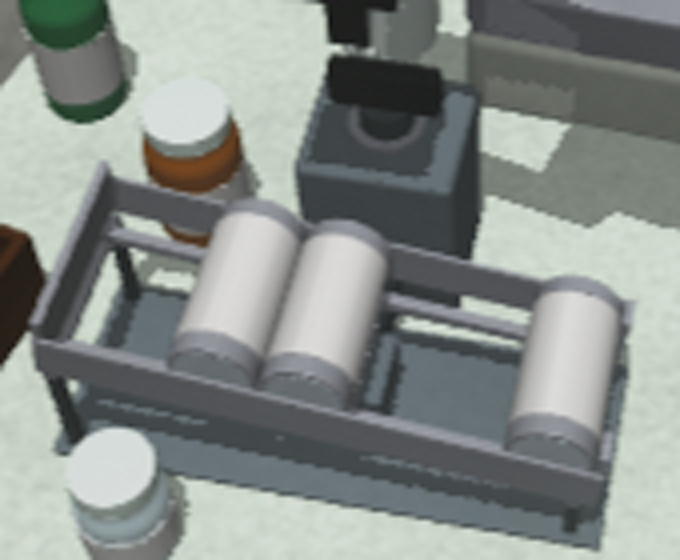

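The wrist view shows the tin centred at about (283,195), where I predicted (283,198). The side crop puts its centre at full-image (301.3,282.5), where I predicted (301.2,283.8). The handle is back home and the other two tins have moved up to the gate.

```bash
python3 - <<'E'
from h import *
print(tri((load("pics/w4.npz"),(283,195)),(load("pics/s3.npz"),(301.3,282.7))))
go([.457,.1444,.072],103)
E
```

```text
(array([0.455 , 0.1508, 0.0995]), [np.float64(0.1), np.float64(0.1)])
t 10.93 offset [0.0003, 0.003, 0.1629] dr [-0.18, 0.07, -0.02]
```

```bash
python3 - <<'E'
from h import *
c=load("pics/w4.npz");g=c["color"].astype(int).max(2)
for r in(175,190,205): print(r,g[r,246:260].tolist(),g[r,306:320].tolist())
b=cv2.inRange(c["color"],(165,160,150),(255,255,255))
S=load("pics/s3.npz");k=S["camera_matrix"]
X0=np.array([.457,.1444,.0]);u=np.array([-.225,.974,0])
# end-rim top/bottom tests: project end-disc centres for z=.084/.100
for z in(.084,.1):
  for e in(.055,-.055):
    P=X0+[0,0,z]+u*e
    print(z,e,"wrist top-of-rim",proj(c,P+[0,0,.027]).round(1),"bottom",proj(c,P-[0,0,.027]).round(1),"side crop top",((proj(S,P+[0,0,.027])-[160,190])*4).round(),"bot",((proj(S,P-[0,0,.027])-[160,190])*4).round())
o=-c["R"].T@c["t"];print(o)
# silhouette tangents at mid row -> angular width -> height
l,r=ray(c,(252,190))[1],ray(c,(313,190))[1];a=np.arccos(l@r)/2;print("dist to axis",.027/np.sin(a))
E
```

```text
175 [162, 162, 162, 161, 162, 161, 109, 102, 119, 118, 128, 135, 141, 142] [135, 130, 125, 124, 115, 106, 94, 108, 109, 107, 105, 106, 106, 106]
190 [160, 156, 159, 158, 158, 157, 101, 101, 115, 120, 128, 136, 140, 144] [134, 127, 124, 118, 108, 95, 104, 103, 101, 101, 103, 104, 103, 104]
205 [155, 154, 157, 154, 155, 157, 100, 106, 116, 120, 123, 134, 136, 142] [128, 126, 121, 112, 100, 95, 100, 99, 102, 99, 101, 101, 100, 100]
0.084 0.055 wrist top-of-rim [283.8 140.8] bottom [283.2 135.6] side crop top [553. 433.] bot [550. 481.]
0.084 -0.055 wrist top-of-rim [283.3 264.2] bottom [282.8 241.9] side crop top [579. 273.] bot [576. 323.]
0.1 0.055 wrist top-of-rim [284.1 142.7] bottom [283.4 136.9] side crop top [554. 418.] bot [551. 467.]
0.1 -0.055 wrist top-of-rim [283.5 272.3] bottom [283.  247.9] side crop top [580. 257.] bot [577. 309.]
[0.43551771 0.22253097 0.39643968]
dist to axis 0.3072835274694222
```

Call:
{"fn": "servo_tool", "kwargs": {"targets": [{"offset": [0.003,0.002,0.02],"dr": [0,0,0]},{"offset": [0.0038,0.0023,0.045],"dr": [0,0,0]},{"offset": [0.0038,0.0023,0.07],"dr": [0,0,0]},{"offset": [0.0038,0.0023,0.09],"dr": [0,0,0]},{"offset": [0.0038,0.0023,0.11],"dr": [0,0,0]},{"offset": [0.0038,0.0023,0.13],"dr": [0,0,0]},{"offset": [0.0038,0.0023,0.145],"dr": [0,0,0]},{"offset": [0.0038,0.0023,0.155],"dr": [0,0,0]},{"offset": [0.0038,0.0023,0.161],"dr": [0,0,0]},{"offset": [0.0038,0.0023,0.161],"dr": [0,0,0]},{"offset": [0.0038,0.0023,0.161],"dr": [0,0,0]}]}}

```text
time_s: 11.85
position: [0.4571, 0.1477, 0.0751]
tcp_rot: [[-0.225, 0.974, -0.0], [0.974, 0.225, -0.002], [-0.002, -0.001, -1.0]]
force: [0.4, 0.2, 0.4]
opening: 0.996
grasp_force: 0.0
```

Call:
{"fn": "servo_tool", "kwargs": {"targets": [{"offset": [0,0,0],"dr": [0,0,0]},{"offset": [0,0,0],"dr": [0,0,0]},{"offset": [0,0,0],"dr": [0,0,0]},{"offset": [0,0,0],"dr": [0,0,0]},{"offset": [0,0,0],"dr": [0,0,0]},{"offset": [0,0,0],"dr": [0,0,0]},{"offset": [0,0,0],"dr": [0,0,0]},{"offset": [0,0,0],"dr": [0,0,0]},{"offset": [0,0,0],"dr": [0,0,0]},{"offset": [0,0,0],"dr": [0,0,0]}], "gripper": 1}}

```text
time_s: 12.68
position: [0.4567, 0.1477, 0.0755]
tcp_rot: [[-0.226, 0.974, -0.0], [0.974, 0.226, -0.002], [-0.002, -0.001, -1.0]]
force: [-2.0, 0.5, 4.3]
opening: 0.616
grasp_force: 29.9
```

Call:
{"fn": "servo_tool", "kwargs": {"targets": [{"offset": [0,0,-0.005],"dr": [0,0,0]},{"offset": [0,0,-0.015],"dr": [0,0,0]},{"offset": [0,0,-0.03],"dr": [0,0,0]},{"offset": [0,0,-0.047],"dr": [0,0,0]},{"offset": [0,0,-0.065],"dr": [0,0,0]},{"offset": [0,0,-0.085],"dr": [0,0,0]},{"offset": [0,0,-0.105],"dr": [0,0,0]},{"offset": [0,0,-0.125],"dr": [0,0,0]},{"offset": [0,0,-0.14],"dr": [0,0,0]},{"offset": [0,0,-0.148],"dr": [0,0,0]},{"offset": [0,0,-0.15],"dr": [0,0,0]},{"offset": [0,0,-0.15],"dr": [0,0,0]}]}}

```text
time_s: 13.68
position: [0.4571, 0.148, 0.2253]
tcp_rot: [[-0.225, 0.974, 0.001], [0.974, 0.225, -0.002], [-0.002, 0.0, -1.0]]
force: [-0.5, -0.1, -3.3]
opening: 0.613
grasp_force: 29.9
```

```bash
python3 - <<'E'
from h import *
y=np.radians(8); a,b=np.array([-np.sin(y),np.cos(y)]),0
print("force",bot.read_state()["force"],bot.read_state()["grasp_force"])
go([.5418,-.1852,.225],97.8)
E
```

```text
force [-0.50408479 -0.08698841 -3.2773344 ] 29.9288472533226
t 13.68 offset [-0.3437, 0.0074, 0.0009] dr [0.03, 0.1, 5.23]
```

Call:
{"fn": "servo_tool", "kwargs": {"targets": [{"offset": [-0.006,0,0],"dr": [0,0,0.1]},{"offset": [-0.02,0,0],"dr": [0,0,0.3]},{"offset": [-0.04,0.001,0],"dr": [0,0,0.6]},{"offset": [-0.065,0.001,0],"dr": [0,0,1]},{"offset": [-0.093,0.002,0],"dr": [0,0,1.4]},{"offset": [-0.122,0.003,0],"dr": [0,0,1.9]},{"offset": [-0.152,0.003,0],"dr": [0,0,2.3]},{"offset": [-0.182,0.004,0],"dr": [0,0,2.8]},{"offset": [-0.212,0.005,0],"dr": [0,0,3.2]},{"offset": [-0.241,0.005,0],"dr": [0,0,3.7]},{"offset": [-0.269,0.006,0],"dr": [0,0,4.1]},{"offset": [-0.295,0.006,0],"dr": [0,0,4.5]},{"offset": [-0.318,0.007,0],"dr": [0,0,4.8]},{"offset": [-0.334,0.007,0],"dr": [0,0,5.1]},{"offset": [-0.342,0.0074,0],"dr": [0,0,5.2]},{"offset": [-0.3437,0.0074,0],"dr": [0,0,5.2]},{"offset": [-0.3437,0.0074,0],"dr": [0,0,5.2]},{"offset": [-0.3437,0.0074,0],"dr": [0,0,5.2]}]}}

```text
time_s: 15.18
position: [0.5411, -0.1837, 0.2254]
tcp_rot: [[-0.137, 0.991, -0.001], [0.991, 0.137, -0.0], [0.0, -0.001, -1.0]]
force: [0.5, -0.3, -3.1]
opening: 0.616
grasp_force: 29.9
```

```bash
python3 - <<'E'
from h import *
c=viewer.capture("wrist");S=viewer.capture("side");np.savez("pics/w5.npz",**c);np.savez("pics/s5.npz",**S)
a=cv2.resize(c["color"][...,::-1],(480,360));b=cv2.resize(S["color"][60:240,240:400,::-1],(320,360))
cv2.imwrite("pics/w5.png",np.hstack([a,b]));go([.5418,-.1852,.119+.01],97.8)
y=np.radians(8);
for z in(.1,):
  P=np.array([.5418,-.1852,z]);u=np.array([-np.sin(y),np.cos(y),0]);print([(proj(c,P+u*e)*[480/560,360/420]).round() for e in(.098,-.1)])
E
```

```text
t 15.28 offset [-0.0015, 0.0003, 0.0968] dr [-0.03, 0.04, 0.12]
[array([240.,  74.]), array([241., 264.])]
```

View pics/w5.png

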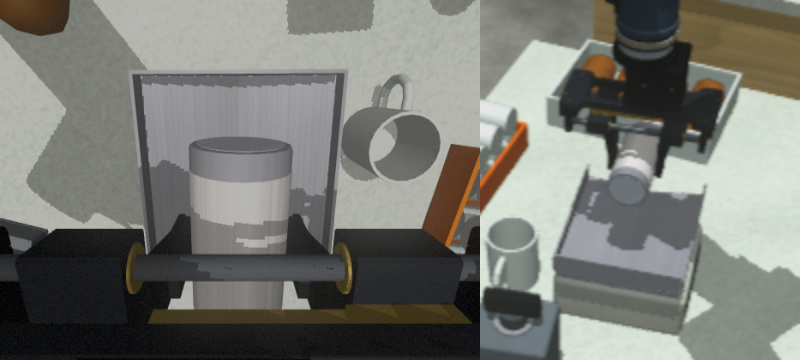

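In the wrist view (left half), the tin is centred at column 241 between the scoop rims at 131 and 347. The end wall is at row 72, well ahead of the tin, and the tin is parallel to the trough. I'll lower it now.

Call:
{"fn": "servo_tool", "kwargs": {"targets": [{"offset": [0,0,0.006],"dr": [0,0,0]},{"offset": [0,0,0.018],"dr": [0,0,0]},{"offset": [0,0,0.033],"dr": [0,0,0]},{"offset": [0,0,0.048],"dr": [0,0,0]},{"offset": [0,0,0.063],"dr": [0,0,0]},{"offset": [0,0,0.076],"dr": [0,0,0]},{"offset": [0,0,0.086],"dr": [0,0,0]},{"offset": [0,0,0.093],"dr": [0,0,0]},{"offset": [0,0,0.097],"dr": [0,0,0]},{"offset": [0,0,0.099],"dr": [0,0,0]},{"offset": [0,0,0.1],"dr": [0,0,0]},{"offset": [0,0,0.1],"dr": [0,0,0]},{"offset": [0,0,0.1],"dr": [0,0,0]}]}}

```text
time_s: 16.37
position: [0.5423, -0.1856, 0.1265]
tcp_rot: [[-0.136, 0.991, 0.002], [0.991, 0.136, -0.002], [-0.002, 0.001, -1.0]]
force: [-0.5, -1.0, -2.9]
opening: 0.612
grasp_force: 29.9
```

Call:
{"fn": "servo_tool", "kwargs": {"targets": [{"offset": [0,0,0.001],"dr": [0,0,0]},{"offset": [0,0,0.002],"dr": [0,0,0]},{"offset": [0,0,0.003],"dr": [0,0,0]},{"offset": [0,0,0.003],"dr": [0,0,0]},{"offset": [0,0,0.003],"dr": [0,0,0]}]}}

```text
time_s: 16.78
position: [0.5418, -0.1853, 0.1229]
tcp_rot: [[-0.136, 0.991, 0.0], [0.991, 0.136, -0.002], [-0.002, 0.0, -1.0]]
force: [0.4, -0.9, -3.0]
opening: 0.615
grasp_force: 29.9
```

Call:
{"fn": "servo_tool", "kwargs": {"targets": [{"offset": [0,0,0.001],"dr": [0,0,0]},{"offset": [0,0,0.002],"dr": [0,0,0]},{"offset": [0,0,0.002],"dr": [0,0,0]},{"offset": [0,0,0.002],"dr": [0,0,0]}]}}

```text
time_s: 17.12
position: [0.5418, -0.1853, 0.1208]
tcp_rot: [[-0.136, 0.991, 0.0], [0.991, 0.136, -0.002], [-0.002, 0.0, -1.0]]
force: [-0.4, 0.8, -2.6]
opening: 0.617
grasp_force: 29.9
```

Call:
{"fn": "servo_tool", "kwargs": {"targets": [{"offset": [0,0,0.0005],"dr": [0,0,0]},{"offset": [0,0,0.001],"dr": [0,0,0]},{"offset": [0,0,0.001],"dr": [0,0,0]},{"offset": [0,0,0.001],"dr": [0,0,0]}]}}

```text
time_s: 17.45
position: [0.5419, -0.1853, 0.1199]
tcp_rot: [[-0.136, 0.991, 0.0], [0.991, 0.136, -0.002], [-0.002, 0.0, -1.0]]
force: [-0.7, -0.8, -3.3]
opening: 0.611
grasp_force: 29.9
```

Call:
{"fn": "servo_tool", "kwargs": {"targets": [{"offset": [0,0,0.0005],"dr": [0,0,0]},{"offset": [0,0,0.001],"dr": [0,0,0]},{"offset": [0,0,0.001],"dr": [0,0,0]},{"offset": [0,0,0.001],"dr": [0,0,0]}]}}

```text
time_s: 17.78
position: [0.542, -0.1854, 0.1193]
tcp_rot: [[-0.136, 0.991, 0.001], [0.991, 0.136, -0.002], [-0.002, 0.0, -1.0]]
force: [-0.4, 0.5, -0.0]
opening: 0.607
grasp_force: 29.9
```

Call:
{"fn": "servo_tool", "kwargs": {"targets": [{"offset": [0,0,0.0005],"dr": [0,0,0]},{"offset": [0,0,0.001],"dr": [0,0,0]},{"offset": [0,0,0.001],"dr": [0,0,0]},{"offset": [0,0,0.001],"dr": [0,0,0]}]}}

```text
time_s: 18.12
position: [0.542, -0.1855, 0.1192]
tcp_rot: [[-0.136, 0.991, 0.001], [0.991, 0.136, -0.002], [-0.002, 0.001, -1.0]]
force: [-2.0, 0.9, 6.9]
opening: 0.615
grasp_force: 29.9
```

Contact shows at TCP height 0.119, as expected. I'll ease off the extra load, open partway, and retreat straight up.

Call:
{"fn": "servo_tool", "kwargs": {"targets": [{"offset": [0,0,-0.0006],"dr": [0,0,0]},{"offset": [0,0,-0.0006],"dr": [0,0,0]},{"offset": [0,0,-0.0006],"dr": [0,0,0]}]}}

```text
time_s: 18.37
position: [0.542, -0.1855, 0.1193]
tcp_rot: [[-0.136, 0.991, 0.001], [0.991, 0.136, -0.002], [-0.002, 0.001, -1.0]]
force: [-2.0, 0.7, 6.3]
opening: 0.613
grasp_force: 29.9
```

Call:
{"fn": "servo_tool", "kwargs": {"targets": [{"offset": [0,0,0],"dr": [0,0,0]},{"offset": [0,0,0],"dr": [0,0,0]},{"offset": [0,0,0],"dr": [0,0,0]},{"offset": [0,0,0],"dr": [0,0,0]},{"offset": [0,0,0],"dr": [0,0,0]},{"offset": [0,0,0],"dr": [0,0,0]},{"offset": [0,0,0],"dr": [0,0,0]},{"offset": [0,0,0],"dr": [0,0,0]}], "gripper": -0.55}}

```text
time_s: 19.03
position: [0.5419, -0.1853, 0.1184]
tcp_rot: [[-0.136, 0.991, 0.0], [0.991, 0.136, -0.002], [-0.002, 0.0, -1.0]]
force: [0.3, 0.9, 0.3]
opening: 0.772
grasp_force: 0.0
```

```bash
python3 - <<'E'
from h import *
s=bot.read_state();print(s["force"],s["opening"],s["grasp_force"])
E
```

```text
[0.27561735 0.88973471 0.34807245] 0.7718997043347632 0.0
```

Call:
{"fn": "servo_tool", "kwargs": {"targets": [{"offset": [0,0,-0.004],"dr": [0,0,0]},{"offset": [0,0,-0.012],"dr": [0,0,0]},{"offset": [0,0,-0.024],"dr": [0,0,0]},{"offset": [0,0,-0.04],"dr": [0,0,0]},{"offset": [0,0,-0.06],"dr": [0,0,0]},{"offset": [0,0,-0.08],"dr": [0,0,0]},{"offset": [0,0,-0.1],"dr": [0,0,0]},{"offset": [0,0,-0.12],"dr": [0,0,0]},{"offset": [0,0,-0.13],"dr": [0,0,0]},{"offset": [0,0,-0.13],"dr": [0,0,0]},{"offset": [0,0,-0.13],"dr": [0,0,0]},{"offset": [0,0,-0.13],"dr": [0,0,0]}]}}

```text
time_s: 20.03
position: [0.5411, -0.1847, 0.2475]
tcp_rot: [[-0.136, 0.991, -0.001], [0.991, 0.136, -0.001], [-0.0, -0.002, -1.0]]
force: [-0.1, -0.1, 0.1]
opening: 0.776
grasp_force: 0.0
```

```bash
python3 - <<'E'
from h import *
c=viewer.capture("wrist");S=viewer.capture("side")
a=cv2.resize(c["color"][...,::-1],(400,300));b=cv2.resize(S["color"][100:340,150:390,::-1],(400,400))
cv2.imwrite("pics/w6.png",np.hstack([cv2.copyMakeBorder(a,0,100,0,0,0),b]))
E
```

```text
(no output)
```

View pics/w6.png

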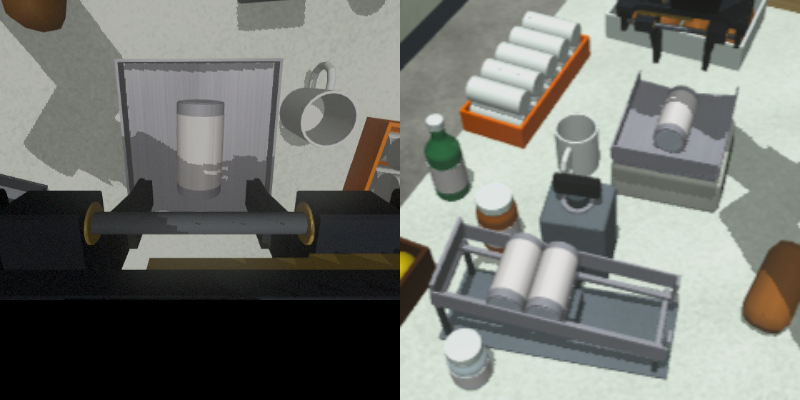

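The tin lies lengthwise in the trough: wrist view (200,148), side view (675,120). The other two tins are at the gate, the handle is home, and the jars and mug haven't moved.

```bash
python3 -c "
from rig import ticket
print(ticket.hand_in())"
```

```text
the job is handed in; nothing more can be done
None
```

One tin was let out and laid lengthwise in the scale's scoop and released. The other two are still in the dispenser, the handle is back home, the jars and mug are where they were, and the job was handed in at about 20 s on the robot's clock.

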